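Lock the transport case with the blade key

TASK

The sample transport case is packed, but one of the two slotted quarter-turn locks on its lid is still open: its slot does not point at the two black ticks beside it. Take the flat blade key from the key rack, put its blade fully into that slot and turn the lock clockwise as far as it goes, so that the slot points at its ticks. Leave the key standing upright in the lock for the courier, and leave the other lock locked.

Things in the scene. Friction and masses are not known exactly. Their poses are not given: they have to be found in the camera images.
- key_grip (a point): Centre of the blade key's black flat handle: 52 mm wide (x), 24 thick (y), 55 high (z up). Below it a steel shoulder 52x36x8 mm, underside 35.5 mm under this point, and a blade 36 wide (x), 5 thick, 17 long. It stands loose in a grey rack (170x64, 30 mm high), shoulder on the rack's top; the round-handled key 84 mm along the rack (x) is of no use. 90 g; a half turn leaves it the same.
- lock_open_top (a point): Centre of the flat top of the open lock: a metal disc 64 mm across, 24 mm proud of the pale blue lid (105 mm above the table); turns with the disc. Slot right across it along x: 18 mm deep, 9 wide in its lower 8 mm, flaring to 23 at the top. Key fully in: its shoulder lies on this face, its handle centre 35.5 mm above this point, and it stands by itself. The same lock, locked, is 160 mm away.
- lock_open (a joint): Angle of the open lock, rad, growing clockwise seen from above: 0 = slot across the case (220x300 mm), 1.571 = slot along the case's long side, at the black ticks, against a stop (locked). Starts at 0 to 0.25. Takes 0.12 N m and stays where it is left; the blade has some 6 degrees of play each way in the slot.
- lock_shut (a joint): Angle of the other lock, rad, counted the same way. It is locked (1.5 to 1.571) and must stay so.
Things that resemble listed ones, but are neither listed nor needed, are in the scene too. Leave any green look-alike of the part that bears key_grip alone.

How it is judged:
By the outcome, as a careful person would: the job done as asked, in the order asked, and still so for the second after the job is handed in, with the robot touching nothing.
It also fails if it takes over 42 s, if anything falls off the work surface, if the arm or the gripper's body presses on something with over 40 N, if the wrist force passes 120 N, or if a joint passes its speed limit or range.

ROBOT

A 6-joint arm with a two-finger parallel gripper is mounted at the origin on the work surface. World frame = base frame: x ahead of the robot, y to its left, z up, the work surface at z = 0. Lengths are in m, angles in degrees, forces in N, time in s.
With the tool pointing down it reaches from about 0.25 to 0.725 m from the base axis. Payload 9.7 kg.
Tool frame: the origin (TCP) lies midway between the tips of the shut fingers; the grasp point (between the pads) lies 19 mm behind it; z points along the fingers, y is the line along which they close (so a half turn about z gives the same grasp; the last joint's range is limited). The gripper opens to 85 mm and grips with 20 to 120 N. Pads are 22 mm wide; open, the fingers measure 114 mm over their backs; the gripper's body (76 mm by 85 mm) begins 54 mm behind the grasp point. The pads swing forward as they close: fully open they stand 13 mm farther back than shut.
Start: joints at [63.827, 4.979, 10.078, 95.1, 0, 90], TCP at [0.243, 0.494, 0.231] pointing down, gripper open.
Joint ranges: [-179.16, 179.16], [-48.56, 103.87], [-65.8, 70.77], [-126.05, 130.52], [-82.76, 87.17], [-180, 180]. Speed limits (degrees/s): [127.2, 127.2, 147.25, 180, 180, 180].

INTERFACE

Orientations are given as [roll, pitch, yaw] about the fixed x, y, z axes, in that order (R = Rz(yaw) Ry(pitch) Rx(roll)).
In Python, from workcell import bot gives the robot as it stands. The module is installed in compiled form; this text tells all that it offers.
- The arm moves only by the tool send_rows, never from a script. Its argument "moves" is one flat list of numbers, 7 for each row, row after row: the shift along the world's x, y, z normalised to -1 to 1, where 1 is 0.025 m, then the turn, a rotation vector about the world's x, y, z normalised to -1 to 1, where 1 is 0.15 rad, then the closure, from -1 (fully open) to 1 (shut), so that 0 is half open. A call has 1 to 8 rows; each row shifts and turns the commanded pose from where the row before left it; what a row does not reach is not made up. A row lasts 1/8 s, in which the tool goes at most 62.5 mm and 10.7 degrees, less where a joint would pass 70% of its speed; a pose out of reach is approached as far as the arm can. A call with a number of a shift or a turn outside -1 to 1 is refused whole. A call with a gripper value outside its range is refused whole. The fingers move at their own pace and stop on an object; "squeeze" is the grip in N (left out, the last holds). Time passes only in rows, so rows that do not move let the fingers close. It gives the time, the measured TCP pose, the force, the opening and the grip force at its end, in the units of the state.
- bot.get_obs(): the state, without advancing time (a new reading comes with each control period).
- bot.camera(name): name is "side" or "top" or "wrist"; returns a dict with "color" (400x640x3 uint8, red, green, blue), "camera_matrix" (3x3 intrinsics, pixels), "R" (3x3) and "t" (3): a world point X has camera coordinates R X + t. Camera axes: x right, y down, z forward; pixel columns grow to the right and rows downward; lengths in m; the calibration is good to about 2 mm. A picture is of the moment at which its call begins. There is no depth.
- bot.job_done(): hands the job in; it is judged then, once.
Trained networks look in the newest picture that a camera, given by its name, has taken for a name from the list of things; names that differ only in an ending like _2 or _b are one class to them, and where a whole thing is asked for, a point or a joint stands for the part that bears it (a point fixed in the world has none). Each returns a list of dicts, best first, with "p" (0 to 1); they miss things now and then, are a little off and sometimes report something else, mostly with a low value. They report only what shows in the picture. A call takes as long as a camera call. They do not tell look-alikes from the thing itself.
- bot.boxes_of(camera, query): "extent" ([left, top, right, bottom] in pixels, round what is visible of it).
- bot.trace(camera, query): "region" (400x640 bool, what is visible of it) and "extent" ([left, top, right, bottom] in pixels, round what is visible of it).
- bot.landmark_of(camera, query): "pixel" ([column, row] in pixels: a listed point, or the origin of a listed thing).
The state is a dict: "time": time; "q": joint angles; "qd": joint speeds; "joint_efforts": joint torques, N m; "ee_pos": TCP position; "tcp_rot": TCP orientation; "wrist_force": force on the tool from outside, world axes, zero at the start; "torque": the same for the moment, N m; "opening": finger opening in m; "grasp_force": force on a finger pad.
Only numpy, scipy, OpenCV 4.12 (cv2) and the standard library are available. Lean on these libraries where they do the work, as an engineer would, in place of code of your own. Each camera call takes 0.05 s, during which the arm holds its last target. There are 200 camera calls.

## Working session

There is one attempt and no reset: what is moved stays moved. The work goes in short steps, Python scripts to look and compute and a tool call to move; the robot and the scene stay as the last step left them, time stands still between calls to the robot, and variables do not carry over. Pictures are saved under pics/ and viewed, at most 10 in all, crops included, and the job is handed in when it is done.

Besides the shell and the picture viewer there is one more tool, called after "Request:" as name(argument=value, ...) on one line, values as JSON. send_rows: Moves the arm, as the interface text tells. Its arguments: {"type":"object","properties":{"moves":{"type":"array"},"squeeze":{"type":"number"}},"required":["moves"]}

```bash
mkdir -p pics; cat > h.py <<'E'
from workcell import bot
import numpy as np, cv2
def shot(n,f=None):
    c=bot.camera(n)
    if f: cv2.imwrite(f'pics/{f}.png',c['color'][:,:,::-1])
    return c
def ray(c,px):
    K,R,t=map(np.array,(c['camera_matrix'],c['R'],c['t']))
    d=R.T@np.linalg.inv(K)@np.array([*px,1.]); return -R.T@t,d
def atz(c,px,z):
    o,d=ray(c,px); return o+d*(z-o[2])/d[2]
def proj(c,X):
    p=np.array(c['camera_matrix'])@(np.array(c['R'])@np.array(X)+np.array(c['t'])); return p[:2]/p[2]
E
python3 - <<'E'
from h import *
ims=[]
for n in ['top','side']:
    c=shot(n,n+'0')
    for q,z in [('key_grip',.0655),('lock_open_top',.129)]:
        for l in bot.landmark_of(n,q): print(n,q,l['p'],np.round(l['pixel'],1),np.round(atz(c,l['pixel'],z),3))
print(bot.get_obs())
E
```

```text
top key_grip 0.76 [210.  243.2] [0.484 0.269 0.066]
top key_grip 0.72 [219.1 188.5] [0.613 0.251 0.066]
top lock_open_top 0.67 [348.5 215.1] [ 0.525 -0.044  0.129]
side key_grip 0.58 [277.4 157.4] [0.478 0.279 0.066]
side lock_open_top 0.68 [316.6 237.3] [ 0.526 -0.039  0.129]
{'time': 0.3, 'q': array([ 6.38262529e+01,  4.98900528e+00,  1.00658332e+01,  9.51004195e+01,
       -8.66473730e-04,  9.00000842e+01]), 'qd': array([ 0.14912213,  0.04634768,  0.12238837,  0.01147386, -0.04113703,
        0.12206324]), 'joint_efforts': array([-1.94258682e-04, -5.19566238e+01,  4.64315808e+01,  6.65318628e-03,
        1.30647386e-07, -8.46780523e-06]), 'ee_pos': array([0.24257384, 0.4935361 , 0.23107619]), 'tcp_rot': array([-1.79976408e+02,  8.66508323e-04,  1.53826169e+02]), 'wrist_force': array([-0.15636202, -0.80939566,  0.09340408]), 'torque': array([ 0.00184366,  0.06141406, -0.04115297]), 'grasp_force': 0.0, 'opening': 0.0852453227191422}
```

View pics/top0.png

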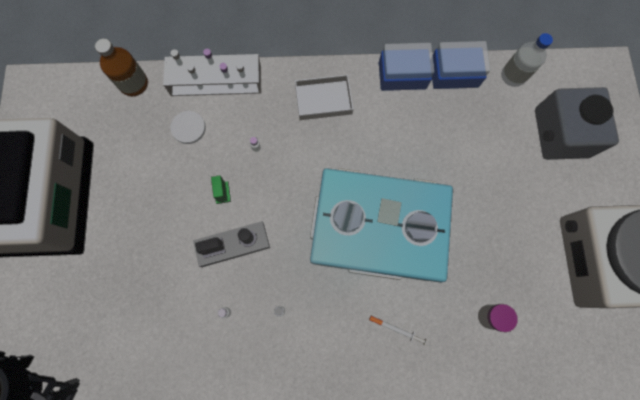

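View pics/side0.png

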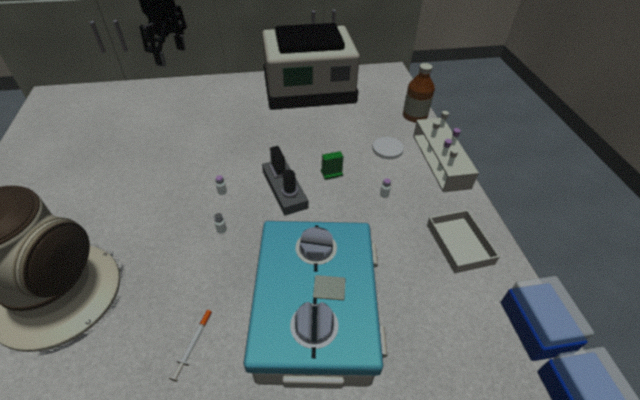

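The top view shows the flat key at the left end of the rack (~210,243), the green look-alike at (219,188), the open lock at (348,217) and the shut one at (420,228). The side view agrees. I'll move in over the key.

Request:
send_rows(moves=[1,-0.9,0,0,0,-0.7,-1,1,-0.9,0,0,0,-0.7,-1,1,-0.9,0,0,0,-0.7,-1,1,-0.9,0,0,0,-0.7,-1,1,-0.9,0,0,0,-0.7,-1,1,-0.9,0,0,0,-0.7,-1,1,-0.9,0,0,0,-0.7,-1,1,-0.9,0,0,0,-0.7,-1], squeeze=60)

```text
time: 1.3
ee_pos: [0.4433, 0.3128, 0.2313]
tcp_rot: [-180.0, -0.0, 105.5]
wrist_force: [0.3, 1.0, -0.5]
opening: 0.0856
grasp_force: 0.0
```

```bash
python3 - <<'E'
from h import *
c=shot('wrist','w1')
o=bot.get_obs(); print(o['ee_pos'],o['tcp_rot'],o['q'])
print('cam',-np.array(c['R']).T@np.array(c['t']))
for l in bot.landmark_of('wrist','key_grip'): print(l['p'],np.round(l['pixel'],1),np.round(atz(c,l['pixel'],.0655),4))
print(bot.boxes_of('wrist','key_grip'))
t=shot('top')['color'][160:290,180:460,::-1]
cv2.imwrite('pics/topcrop.png',cv2.resize(t,None,fx=2.8,fy=2.8,interpolation=cv2.INTER_CUBIC))
E
```

```text
[0.44549978 0.31069821 0.23101836] [1.79968371e+02 7.33835938e-02 1.05109119e+02] [ 3.49343474e+01  4.01814754e+00  9.02614506e+00  9.50031317e+01
 -7.97611519e-02  1.09825204e+02]
cam [0.42085872 0.39225848 0.37401587]
0.7 [433.8 255.1] [0.6059 0.2571 0.0655]
0.65 [337.3 220.7] [0.4757 0.2696 0.0655]
[{'extent': [404.3, 231.6, 465.1, 273.2], 'p': 0.67}, {'extent': [322.7, 192.0, 352.4, 249.3], 'p': 0.59}]
```

View pics/w1.png

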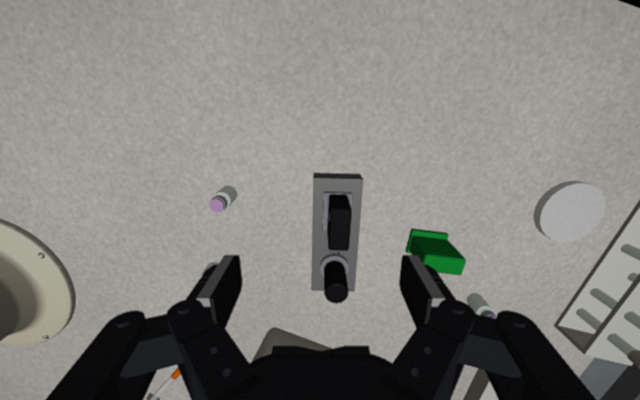

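View pics/topcrop.png

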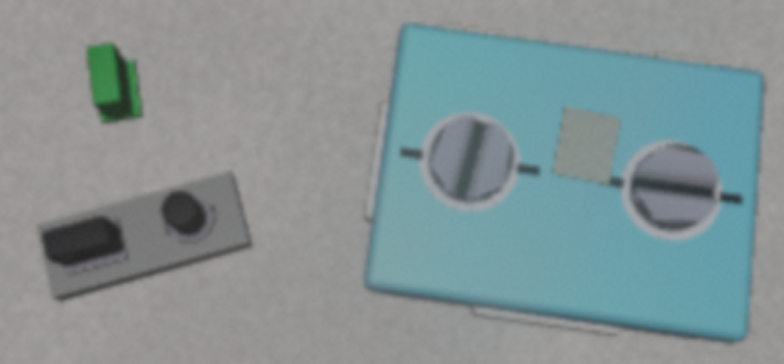

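The wrist view shows the rack nearly vertical, with corners around (313,177), (362,178), (354,290) and (312,290), and the flat key at (338,221). In the crop the open slot is roughly 5° past "across". Next I'll get the rack angle and a combined key fix.

```bash
python3 - <<'E'
from h import *
c=shot('wrist')
P=[atz(c,p,.03)[:2] for p in [(313,178),(362,179),(354,290),(312,290)]]
P=np.array(P);print(np.round(P,4))
for a,b in [(3,0),(2,1),(0,1),(3,2)]:
    d=P[b]-P[a]; print(np.linalg.norm(d),np.degrees(np.arctan2(d[1],d[0])))
C=P.mean(0); u=(P[0]-P[3]); u/=np.linalg.norm(u); print(C, C+.042*u)
for n in ['top','side','wrist']:
    c=shot(n)
    for l in bot.trace(n,'key_grip'):
        m=l['region']; ys,xs=np.nonzero(m); px=(xs.mean(),ys.mean()); print(n,l['p'],np.round(px,1),np.round(atz(c,px,.0655)[:2],4))
t=shot('top')
for a,b,z in [((401,152),(741,199),.105),((480,122),(463,195),.125)]:
    f=lambda p:atz(t,(180+p[0]/2.8,160+p[1]/2.8),z)
    d=f(b)-f(a); print(np.degrees(np.arctan2(d[1],d[0])), f(a),f(b))
E
```

```text
[[0.4348 0.3042]
 [0.4951 0.3198]
 [0.5371 0.1572]
 [0.4777 0.1404]]
0.16930920332086352 104.69866158925872
0.16797404891447584 104.4675322792297
0.0622883310336084 14.499856632634751
0.06162054248187896 15.740478977037139
[0.48616409 0.23040525] [0.4755072  0.27103074]
top 0.93 [220.1 189.6] [0.6098 0.2482]
top 0.77 [210.1 246.6] [0.4757 0.2687]
side 0.96 [276.6 161.6] [0.4741 0.2634]
side 0.87 [331.4 165.3] [0.608  0.2296]
wrist 0.95 [338.  220.1] [0.4753 0.2721]
wrist 0.9 [435.8 252.1] [0.6056 0.264 ]
-99.99268979258665 [0.53391981 0.00955599 0.105     ] [ 0.48696357 -0.25694488  0.105     ]
164.05563857269047 [ 0.55158224 -0.05244341  0.125     ] [ 0.49423916 -0.0360608   0.125     ]
```

Request:
send_rows(moves=[0.3,-0.41,-1,0,0,0,-1,0.3,-0.41,-1,0,0,0,-1,0.3,-0.41,-1,0,0,0,-1,0.3,-0.41,-1,0,0,0,-1,0,0,0,0,0,0,-1])

```text
time: 2.52
ee_pos: [0.4719, 0.2718, 0.1296]
tcp_rot: [-179.8, 0.0, 105.7]
wrist_force: [0.6, 0.4, -0.6]
opening: 0.0852
grasp_force: 0.0
```

```bash
python3 - <<'E'
from h import *
o=bot.get_obs(); print(o['ee_pos'],o['tcp_rot'],o['q'])
c=shot('wrist')
o=bot.get_obs(); print(o['ee_pos'],o['tcp_rot'])
for l in bot.trace('wrist','key_grip'):
    m=l['region']; ys,xs=np.nonzero(m); px=(xs.mean(),ys.mean()); print(l['p'],np.round(px,1),np.round(atz(c,px,.0655)[:2],4),l['extent'])
E
```

```text
[0.47185133 0.27183522 0.12962333] [-1.79821471e+02  4.57894326e-02  1.05660553e+02] [ 2.99465638e+01  3.58631097e+00 -2.63739321e+00  8.39606032e+01
 -3.19006646e-04  1.04286082e+02]
[0.47218438 0.27248373 0.13114039] [-1.79932382e+02  8.02954392e-03  1.05676709e+02]
0.79 [467.7 263.9] [0.6041 0.2609] [421.8, 229.9, 517.7, 294.5]
0.76 [326.1 215.7] [0.4761 0.2708] [307.7, 175.1, 345.4, 263.0]
```

Request:
send_rows(moves=[0.15,-0.07,-0.83,0,0,-0.12,-1,0,0,-0.83,0,0,0,-1,0,0,-0.83,0,0,0,-1,0,0,-0.83,0,0,0,-1,0,0,0,0,0,0,1,0,0,0,0,0,0,1,0,0,0,0,0,0,1,0,0,0,0,0,0,1])

```text
time: 3.62
ee_pos: [0.477, 0.2713, 0.0497]
tcp_rot: [179.9, -0.0, 104.7]
wrist_force: [-1.5, 0.2, 6.4]
opening: 0.0235
grasp_force: 59.2
```

Request:
send_rows(moves=[0,0,1,0,0,0,1,0.25,-1,0.8,0,0,0.95,1,0.25,-1,0.8,0,0,0.95,1,0.25,-1,0.8,0,0,0.95,1,0.25,-1,0.8,0,0,0.95,1,0.25,-1,0.8,0,0,0.95,1,0.25,-1,0.8,0,0,0.95,1,0.25,-1,0.8,0,0,0.95,1])

```text
time: 4.62
ee_pos: [0.5202, 0.095, 0.2142]
tcp_rot: [180.0, 0.0, 162.1]
wrist_force: [0.2, -0.7, -0.6]
opening: 0.0235
grasp_force: 58.7
```

```bash
python3 - <<'E'
from h import *
c=shot('wrist','w2')
o=bot.get_obs(); print(o['ee_pos'],o['tcp_rot'],o['wrist_force'],o['q'][5])
for q,z in [('key_grip',o['ee_pos'][2]+.016),('lock_open_top',.129)]:
  for l in bot.landmark_of('wrist',q): print(q,l['p'],np.round(l['pixel'],1),np.round(atz(c,l['pixel'],z),4))
E
```

```text
[0.52128171 0.09287256 0.2169031 ] [179.96757767   0.21282236 162.4546106 ] [-1.37667823 -2.81668045  0.80164822] 27.68490657577711
key_grip 0.87 [322.3 270.8] [0.518  0.0954 0.2329]
key_grip 0.72 [472.3 217.7] [0.512  0.173  0.2329]
lock_open_top 0.58 [180.8 254.6] [ 0.5262 -0.0444  0.129 ]
```

View pics/w2.png

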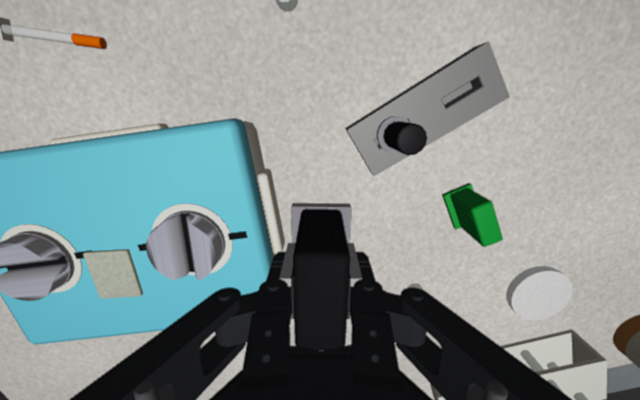

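Key is held upright. The open lock sits at (186,243) with its slot near vertical, and its ticks are at (143,247) and (238,235). I'll zoom in for the slot.

```bash
python3 - <<'E'
from h import *
t=cv2.imread('pics/w2.png')[200:290,130:250]
cv2.imwrite('pics/w2c.png',cv2.resize(t,None,fx=6,fy=6,interpolation=cv2.INTER_CUBIC))
E
```

```text
(no output)
```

View pics/w2c.png

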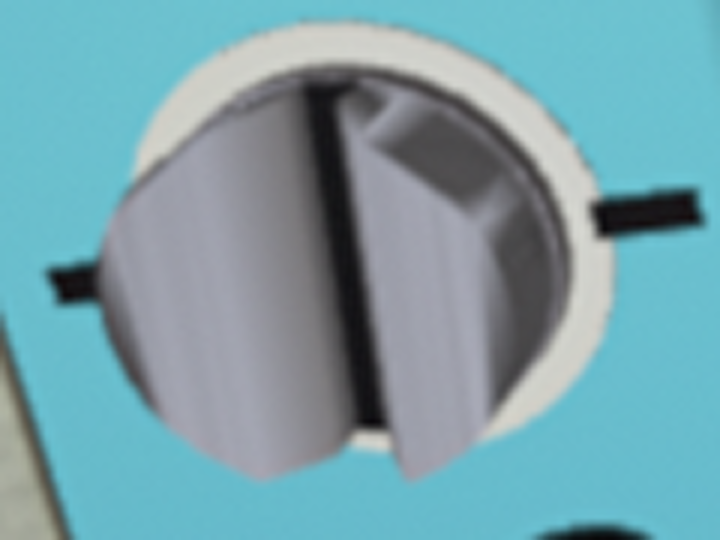

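```bash
python3 - <<'E'
from h import *
t=shot('wrist')
for a,b,z in [((75,287),(650,213),.105),((308,90),(357,425),.119),((340,110),(388,430),.119)]:
    f=lambda p:atz(t,(130+p[0]/6,200+p[1]/6),z)
    d=f(b)-f(a); print(np.degrees(np.arctan2(d[1],d[0])), f(a),f(b),(f(a)+f(b))/2)
# white ring centre: left/right extremes, z .105
o=bot.get_obs(); print(o['ee_pos'],o['tcp_rot'])
E
```

```text
79.66437990880735 [ 0.51557156 -0.09502397  0.105     ] [0.53345762 0.00305003 0.105     ] [ 0.52451459 -0.04598697  0.105     ]
-19.878376310900748 [ 0.4926347  -0.03175157  0.119     ] [ 0.54867566 -0.0520142   0.119     ] [ 0.52065518 -0.04188289  0.119     ]
-19.356562972991796 [ 0.49716652 -0.02863095  0.119     ] [ 0.55114844 -0.047595    0.119     ] [ 0.52415748 -0.03811298  0.119     ]
[0.52023772 0.09571845 0.21340066] [1.79976496e+02 1.97459777e-02 1.61644800e+02]
```

Request:
send_rows(moves=[0.04,-0.93,0,0,0,0,1,0.04,-0.93,0,0,0,0,1,0.04,-0.93,0,0,0,0,1,0.04,-0.93,0,0,0,0,1,0.04,-0.93,0,0,0,0,1,0.04,-0.93,0,0,0,-0.05,1,0,0,-0.8,0,0,0,1,0,0,-0.8,0,0,0,1])

```text
time: 5.82
ee_pos: [0.5258, -0.043, 0.1719]
tcp_rot: [180.0, -0.1, 161.3]
wrist_force: [0.3, -0.3, -1.8]
opening: 0.0234
grasp_force: 58.7
```

```bash
python3 - <<'E'
from h import *
c=shot('wrist','w3'); s=shot('side','s3')
o=bot.get_obs(); print(o['ee_pos'],o['tcp_rot'],o['wrist_force'])
for n in ['wrist','side']:
  cc={'wrist':c,'side':s}[n]
  for q,z in [('key_grip',o['ee_pos'][2]+.016),('lock_open_top',.129)]:
    for l in bot.landmark_of(n,q): print(n,q,l['p'],np.round(l['pixel'],1),np.round(atz(cc,l['pixel'],z),4))
a=cv2.imread('pics/w3.png')[170:330,220:420]; b=cv2.imread('pics/s3.png')[150:310,220:420]
cv2.imwrite('pics/c3.png',cv2.resize(np.hstack([a,b]),(800,320),interpolation=cv2.INTER_CUBIC))
E
```

```text
[ 0.5247915  -0.04278821  0.17031585] [-179.94601706   -0.26079586  161.33332448] [-0.21674754 -0.17042238 -1.81958626]
wrist key_grip 0.56 [321.8 274.1] [ 0.5282 -0.0444  0.1863]
side lock_open_top 0.79 [315.1 237.3] [ 0.5236 -0.0384  0.129 ]
```

View pics/c3.png

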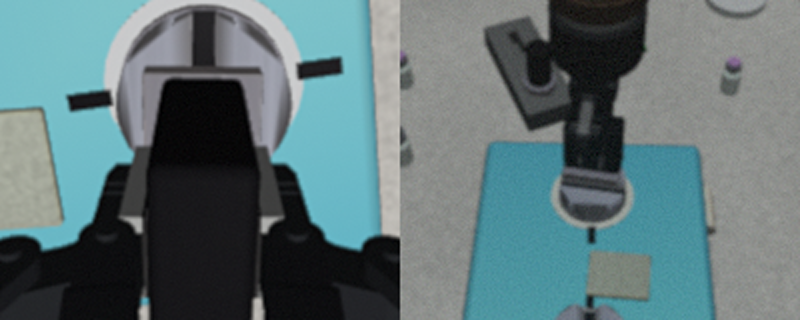

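Wrist crop: the slot line (x≈203) lies right behind the key's centreline (x≈203). The key is aligned, so I'll lower it.

Request:
send_rows(moves=[0,0,-0.3,0,0,0,1,0,0,-0.3,0,0,0,1,0,0,-0.25,0,0,0,1,0,0,0,0,0,0,1])

```text
time: 6.62
ee_pos: [0.5257, -0.0436, 0.1513]
tcp_rot: [-180.0, -0.1, 161.4]
wrist_force: [-0.4, 0.4, -0.8]
opening: 0.0234
grasp_force: 58.7
```

Request:
send_rows(moves=[0,0,-0.1,0,0,0,1,0,0,0,0,0,0,1])

```text
time: 6.88
ee_pos: [0.5261, -0.0437, 0.1495]
tcp_rot: [-180.0, -0.0, 161.4]
wrist_force: [-0.1, -0.2, -0.8]
opening: 0.0235
grasp_force: 58.7
```

Request:
send_rows(moves=[0,0,-0.06,0,0,0,1,0,0,0,0,0,0,1])

```text
time: 7.12
ee_pos: [0.5263, -0.0437, 0.1486]
tcp_rot: [180.0, 0.1, 161.4]
wrist_force: [-0.8, 0.8, 3.1]
opening: 0.0235
grasp_force: 59.1
```

Request:
send_rows(moves=[0,0,-0.05,0,0,0,1,0,0,0,0,0,0,1])

```text
time: 7.38
ee_pos: [0.5264, -0.0437, 0.1486]
tcp_rot: [180.0, 0.1, 161.4]
wrist_force: [-3.8, 0.0, 11.1]
opening: 0.0232
grasp_force: 60.4
```

Request:
send_rows(moves=[0,0,0,0,0,-0.5,1,0,0,0,0,0,-0.5,1,0,0,0,0,0,-0.5,1,0,0,0,0,0,-0.5,1])

```text
time: 7.88
ee_pos: [0.5263, -0.044, 0.1486]
tcp_rot: [180.0, 0.1, 144.1]
wrist_force: [-3.0, -1.4, 11.9]
opening: 0.0236
grasp_force: 59.9
```

```bash
python3 - <<'E'
from h import *
o=bot.get_obs(); print(o['ee_pos'],o['tcp_rot'],o['wrist_force'],o['torque'],o['q'])
E
```

```text
[ 0.52629705 -0.04400366  0.1485532 ] [1.79974193e+02 1.23009833e-01 1.44054927e+02] [-2.98269176 -1.44158603 11.8536454 ] [-0.23208884  0.83155113  0.11344378] [-4.75691905e+00  9.81332691e-01 -3.23995847e+00  8.56601130e+01
 -4.16230383e-02  3.11880828e+01]
```

Seated (firm contact at the predicted height), and the 0.12 N m lock torque is showing. I'll keep turning.

Request:
send_rows(moves=[0,0,0,0,0,-0.8,1,0,0,0,0,0,-0.8,1,0,0,0,0,0,-0.8,1,0,0,0,0,0,-0.8,1,0,0,0,0,0,-0.8,1,0,0,0,0,0,-0.8,1,0,0,0,0,0,-0.8,1,0,0,0,0,0,-0.8,1])

```text
time: 8.88
ee_pos: [0.525, -0.0445, 0.1485]
tcp_rot: [-180.0, 0.1, 88.9]
wrist_force: [-12.5, -4.8, 15.6]
opening: 0.0232
grasp_force: 60.3
```

Request:
send_rows(moves=[0,0,0,0,0,-0.5,1,0,0,0,0,0,-0.4,1,0,0,0,0,0,0,1])

```text
time: 9.25
ee_pos: [0.5248, -0.0445, 0.1485]
tcp_rot: [-180.0, 0.1, 81.4]
wrist_force: [-13.0, -5.0, 16.3]
opening: 0.0232
grasp_force: 60.7
```

```bash
python3 - <<'E'
from h import *
o=bot.get_obs(); print(o['ee_pos'],o['tcp_rot'],o['wrist_force'],o['torque'],o['q'])
E
```

```text
[ 0.52475455 -0.04450801  0.14853529] [-1.79958185e+02  1.20133886e-01  8.13769895e+01] [-13.0453432   -5.03229265  16.32466083] [-9.31225155e-01  2.76944100e+00 -2.52818855e-03] [-4.78469022  0.94948651 -3.27418497 85.82609217 -0.1170652  93.83841491]
```

Request:
send_rows(moves=[-0.05,0,0,0,0,-0.2,1,0,0,0,0,0,-0.2,1,0,0,0,0,0,0,1])

```text
time: 9.62
ee_pos: [0.5244, -0.0445, 0.1485]
tcp_rot: [179.9, 0.1, 78.0]
wrist_force: [-8.5, -5.2, 13.3]
opening: 0.0231
grasp_force: 60.6
```

```bash
python3 - <<'E'
from h import *
o=bot.get_obs(); print(o['tcp_rot'],o['wrist_force'],o['torque'],o['joint_efforts'][5])
E
```

```text
[1.79939610e+02 9.90588502e-02 7.79636832e+01] [-8.50874429 -5.24291153 13.3189591 ] [-0.85821101  1.77958296 -0.04251516] 0.13528265990316868
```

Request:
send_rows(moves=[0,0,0,0,0,-0.2,1,0,0,0,0,0,-0.2,1,0,0,0,0,0,0,1])

```text
time: 10.0
ee_pos: [0.5242, -0.0445, 0.1485]
tcp_rot: [179.9, 0.1, 74.5]
wrist_force: [-7.0, -3.7, 14.7]
opening: 0.0235
grasp_force: 60.6
```

```bash
python3 - <<'E'
from h import *
o=bot.get_obs(); print(o['ee_pos'],o['tcp_rot'],o['wrist_force'],o['torque'],o['joint_efforts'][5])
E
```

```text
[ 0.52424753 -0.04446411  0.14851614] [1.79948868e+02 9.74300304e-02 7.45284516e+01] [-6.95709232 -3.71119022 14.65099566] [-0.88167302  1.90627902 -0.04741342] 0.16333117615431547
```

Request:
send_rows(moves=[0,0,0,0,0,-0.25,1,0,0,0,0,0,-0.2,1,0,0,0,0,0,0,1])

```text
time: 10.38
ee_pos: [0.5241, -0.0443, 0.1485]
tcp_rot: [180.0, 0.1, 70.7]
wrist_force: [-8.9, -3.9, 14.8]
opening: 0.0238
grasp_force: 59.5
```

```bash
python3 - <<'E'
from h import *
c=shot('wrist','w4')
o=bot.get_obs(); print(o['ee_pos'],o['tcp_rot'],o['wrist_force'],o['torque'],o['joint_efforts'][5])
t=cv2.imread('pics/w4.png')[150:350,200:440]
cv2.imwrite('pics/w4c.png',cv2.resize(t,None,fx=3,fy=3,interpolation=cv2.INTER_CUBIC))
E
```

```text
[ 0.52408725 -0.04430179  0.14848868] [1.79965201e+02 9.18753022e-02 7.07378176e+01] [-8.93393057 -3.61470967 15.08685234] [-0.75470818  2.04312196  0.61344868] 0.6803581304848194
```

View pics/w4c.png

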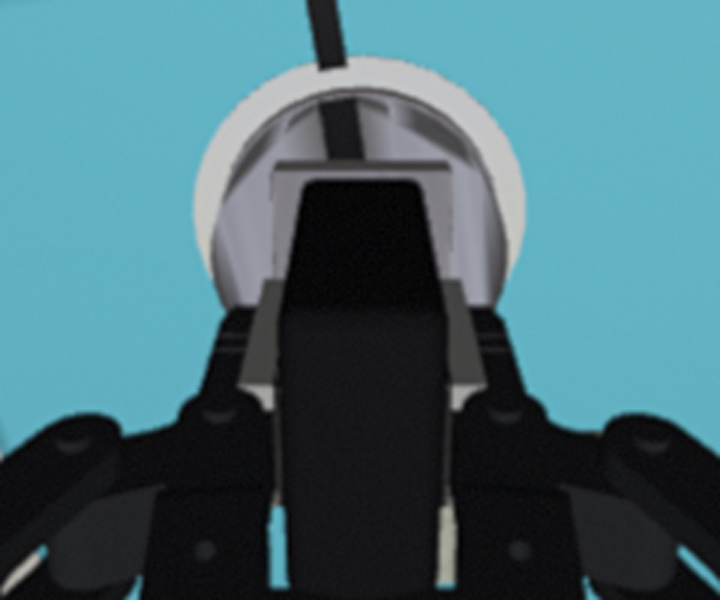

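Torque jumped to 0.6 N m, which is the stop, and the slot lines up with its tick. I'll ease off within the play, release and rise.

Request:
send_rows(moves=[0,0,0,0,0,0.25,1,-0.03,0,0.03,0,0,0,1,0,0,0,0,0,0,0.3,0,0,0,0,0,0,-0.4,0,0,0,0,0,0,-1,0,0,0,0,0,0,-1,0,0,0,0,0,0,-1,0,0,0,0,0,0,-1])

```text
time: 11.42
ee_pos: [0.5241, -0.0436, 0.1475]
tcp_rot: [-180.0, -0.0, 72.9]
wrist_force: [0.2, 0.5, -0.1]
opening: 0.0854
grasp_force: 0.0
```

Request:
send_rows(moves=[0,0,0.3,0,0,0,-1,0,0,0.6,0,0,0,-1,0,0,0.8,0,0,0,-1,0,0,1,0,0,0,-1,0,0,1,0,0,0,-1,-0.5,0.8,0.6,0,0,0,-1,-0.5,0.8,0,0,0,0,-1,0,0,0,0,0,0,-1])

```text
time: 12.42
ee_pos: [0.4983, -0.0021, 0.2561]
tcp_rot: [179.9, -0.0, 73.0]
wrist_force: [0.8, -0.7, -0.5]
opening: 0.0855
grasp_force: 0.0
```

```bash
python3 - <<'E'
from h import *
o=bot.get_obs(); print(o['time'],o['ee_pos'],o['wrist_force'],o['opening'])
shot('wrist','w5'); s=shot('side','s5'); t=shot('top','t5')
for n,cc in [('side',s),('top',t)]:
    for q,z in [('key_grip',.1645),('lock_open_top',.129)]:
        for l in bot.landmark_of(n,q): print(n,q,l['p'],np.round(l['pixel'],1),np.round(atz(cc,l['pixel'],z),4))
r=lambda im,f:cv2.resize(im,f,interpolation=cv2.INTER_CUBIC)
a=r(cv2.imread('pics/w5.png'),(480,300)); b=r(cv2.imread('pics/t5.png')[160:290,290:470],(300,217)); d=r(cv2.imread('pics/s5.png')[170:380,220:420],(285,300))
o=np.zeros((520,770,3),np.uint8); o[:300,:480]=a; o[:300,482:767]=d; o[302:519,:300]=b
cv2.imwrite('pics/m5.png',o)
E
```

```text
12.425 [ 0.49826614 -0.00214463  0.25611802] [ 0.82099701 -0.68064564 -0.54023384] 0.08553263732889128
side key_grip 0.76 [315.9 226.1] [ 0.5244 -0.0404  0.1645]
side key_grip 0.6 [333.7 163.3] [0.5895 0.1258 0.1645]
side lock_open_top 0.72 [314.3 234.3] [ 0.5232 -0.031   0.129 ]
top key_grip 0.65 [222.2 189.2] [0.5826 0.2224 0.1645]
```

View pics/m5.png

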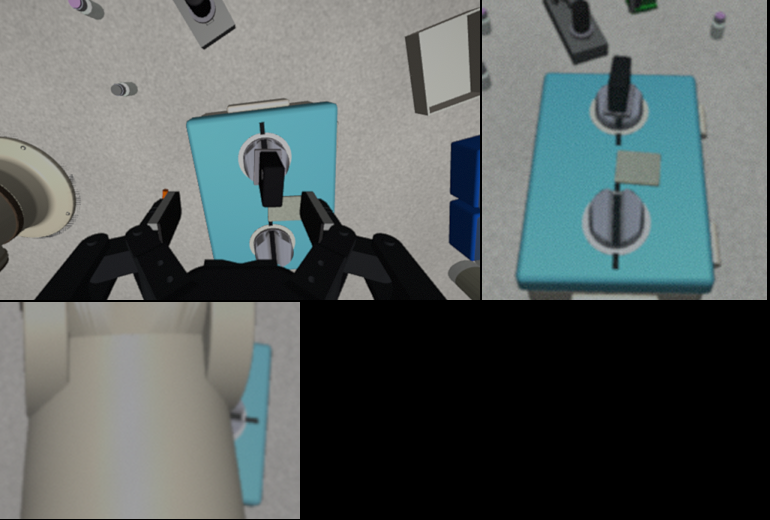

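The key stands upright in the lock, its slot is in line with the ticks, the other lock is unchanged and the gripper is clear. Handing in.

```bash
python3 -c "
from workcell import bot
print(bot.job_done())"
```

```text
the job is handed in; nothing more can be done
None
```

The job is handed in: the open lock is turned clockwise to its stop with its slot at the ticks, the key stands upright in it, and the other lock looked still locked in the last pictures; no verdict came back.

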